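# Chuck the empty bottle and snap its flip-top shut

## Task

Swing the red-handled sleeve of the bottle chuck clockwise (seen from above) until its three jaws grip the empty bottle firmly, then fold the bottle's orange flip-top lid over and press it down onto its stud until it clicks, without crushing it (never more than about 40 N). Keep pressing down on the shut lid and finish like that, still pressing, with the bottle upright in the jaws; leave the other things on the board where they are.

Things in the scene. Friction and masses are not known exactly. Their poses are not given: they have to be found in the camera images.
- chuck: Fixed round aluminium three-jaw bottle chuck, foot 144 mm across, flat top 30 mm high on which the bottle stands. Origin at the centre of its underside, on the axis about which its sleeve turns; z up.
- sleeve (a joint): Angle (rad) of the chuck's dark sleeve with its radial arm and red handle; 0 open, grows clockwise seen from above, stop at 1.25. Jaws close 14 mm per rad and touch a centred bottle at about 0.86. It turns stiffly (7 N at the handle) and stays where left; past first touch sprung pads raise this to about 20 N at the stop. From about 1.0 the grip is firm, also after a small spring-back.
- handle (a point): Point on the axis of the upright red handle pin, 55 mm above the board. The pin is round, 14 mm across, from 12 to 74 mm above the board, 105 mm from the chuck's axis; below it a 10 mm thick radial arm (up to 21 mm high) leads to the sleeve.
- jaw_a: One of the three steel jaws with a smooth white sprung nylon pad, 18 mm wide, 31 to 61 mm above the board; slides radially, driven by the sleeve. Origin on the chuck's axis.
- jaw_b: The second jaw, as jaw_a.
- jaw_c: The third jaw, as jaw_a.
- bottle: Loose, empty white plastic bottle, body 54 mm across, standing in the chuck between the open jaws; blue cap 38 mm across whose top is 135 mm above the bottle's underside, with a white stud in its middle. Origin at the centre of its underside; z up; x points from the lid's hinge across the cap to the side where the lid's front comes down.
- lid_hinge (a point): Middle of the lid's hinge line, at the rim of the blue cap, 19 mm from the bottle's axis on its -x side, 136 mm above the bottle's underside; its axes are the bottle's.
- lid (a joint): Angle (rad) of the orange flip-top lid, a disc 38 mm across, 11 mm thick, hinged at its edge: 0 shut, 1.57 upright, 2.3 folded back; it stays where left; smooth and slippery. About 0.42 before shut it meets the stud's springy bead; resistance at the front half rises to 7 to 12 N, then drops with a click and it rests at about 0. Pressed on, a seal gives about 1 mm per 5 N (to -0.12).
- lid_front (a point): Point on the lid's outer face near its front edge, 36 mm from the hinge; on the shut lid it lies on top, 147 mm above the bottle's underside.
- kadchi: Loose steel ladle (kadchi), 308 mm long, bystander; origin under the bowl.
- plate: Loose white ceramic plate, 210 mm across, bystander; origin under its centre.
- tumbler: Loose steel tumbler, 68 mm across, 95 mm high, bystander; origin under its centre.
- katori: Loose small copper bowl, 84 mm across, 36 mm high, bystander; origin under its centre.
- masala_jar: Loose amber jar, 60 mm across, 85 mm high, bystander; origin under its centre.
- belan: Loose wooden rolling pin, 280 mm long, bystander, lying on the board; origin under its middle.
Things that resemble listed ones, but are neither listed nor needed, are in the scene too. Several things have the shape of the bottle; the one meant has the colours described above. Several things look just like the chuck: the one meant starts farthest from the robot's base.

How it is judged:
By the outcome, as a careful person would: the job done as asked, in the order asked, and still so for the second after the job is handed in, while the arm keeps its last pose, push and grip.
It also fails if it takes over 61 s, if anything falls off the work surface, if the arm or the gripper's body presses on something with over 40 N, if the wrist force passes 120 N, or if a joint passes its speed limit or range.

## Robot

A 6-joint arm with a two-finger parallel gripper is mounted at the origin on the work surface. World frame = base frame: x ahead of the robot, y to its left, z up, the work surface at z = 0. Lengths are in m, angles in rad, forces in N, time in s.
With the tool pointing down it reaches from about 0.2 to 0.875 m from the base axis. Payload 3.4 kg.
Tool frame: the origin (TCP) lies on the centre line of the jaws, within the pads' length; the fingertips stand 19 mm ahead of it and the grasp point (between the pads) is the TCP (bot.tcp_to_tips is the distance from the TCP to the fingertips, in m); z points along the fingers, y is the line along which they close (so a half turn about z gives the same grasp; the last joint's range is limited). The gripper opens to 94 mm and grips with 3 to 60 N. Pads are 16 mm wide; open, the fingers measure 119 mm over their backs; the gripper's body (75 mm by 177 mm) begins 78 mm behind the grasp point.
Start: joints at [-1.267, 0.276, 1.505, -0, 1.361, -0.121], TCP at [0.237, -0.524, 0.197] pointing down, gripper open.
Joint ranges: [-2.89, 2.89], [-0.75, 2.08], [0.22, 2.7], [-1.18, 4.32], [0.11, 2.71], [-2.7, 2.7]. Speed limits (rad/s): [2.57, 2.57, 3.14, 3.14, 3.14, 3.14].

## Interface

Orientations are given as a unit quaternion [w, x, y, z].
In Python, from station import bot gives the robot as it stands.
- The arm moves only by the shell command python3 -m handwheel 'ROWS' [OPENING] [FORCE]. ROWS is JSON, a list of rows, each a list of 2 entries, a list of its own where there are three numbers: the shift along the world's x, y, z in mm, then the turn about the world's z in rad. A call has 1 to 12 rows; each row shifts and turns the commanded pose from where the row before left it; what a row does not reach is not made up. A row lasts 1/10 s, in which the tool goes at most 50 mm and 8.59 degrees, less where a joint would pass 70% of its speed; a pose out of reach is approached as far as the arm can. A call with a gripper value outside its range is refused whole. OPENING is the finger opening in mm, from 0 to 94, set as the call begins (- or left out, the last holds). The fingers move at their own pace and stop on an object; FORCE is the grip in N (left out, the last holds). Time passes only in rows, so rows that do not move let the fingers close. It gives the time, the measured TCP pose, the force, the opening and the grip force at its end, in the units of the state.
- bot.get_state(): the state, without advancing time (a new reading comes with each control period).
- bot.capture(name): name is "scene" or "top" or "wrist"; returns a dict with "frame" (480x640x3 uint8, red, green, blue), "fx", "fy", "cx", "cy" (pixels), "k1" (the pictures are not rectified: a ray, as slopes to the right and down, at radius r is drawn at 1 + k1 r^2 times it, then the intrinsics apply), "position" and "orientation" of the camera in the world. Camera axes: x right, y down, z forward; pixel columns grow to the right and rows downward; lengths in m; the calibration is good to about 2 mm. A picture is of the moment at which its call begins. There is no depth.
- bot.hand_in(): hands the job in; it is judged then, once.
Trained networks look in the newest picture that a camera, given by its name, has taken for a name from the list of things; names that differ only in an ending like _2 or _b are one class to them, and where a whole thing is asked for, a point or a joint stands for the part that bears it (a point fixed in the world has none). Each returns a list of dicts, best first, with "p" (0 to 1); they miss things now and then, are a little off and sometimes report something else, mostly with a low value. They report only what shows in the picture. A call takes as long as a camera call. They do not tell look-alikes from the thing itself.
- bot.find_in(camera, name): "centre" ([x, y, z] in m, in world coordinates, good to about 4 mm: the middle of the surface that is visible of it).
- bot.place_of(camera, name): "centre" ([x, y, z] in m, in world coordinates, good to about 4 mm: a listed point, or the origin of a listed thing).
The state is a dict: "clock": time; "joint_pos": joint angles; "dq": joint speeds; "joint_torque": joint torques, N m; "tcp_pos": TCP position; "eef_rot": TCP orientation; "ft_force": force on the tool from outside, world axes, zero at the start; "torque": the same for the moment, N m; "grip_width": finger opening in m; "finger_force": force on a finger pad.
Only numpy, scipy, OpenCV 4.12 (cv2) and the standard library are available. Lean on these libraries where they do the work, as an engineer would, in place of code of your own. Each camera call takes 0.05 s, during which the arm holds its last target. There are 200 camera calls.

## Working session

There is one attempt and no reset: what is moved stays moved. The work goes in short steps, Python scripts to look and compute and a shell command to move; the robot and the scene stay as the last step left them, time stands still between calls to the robot, and variables do not carry over. Pictures are saved under pics/ and viewed, at most 10 in all, crops included, and the job is handed in when it is done.

```bash
mkdir -p pics; cat > h.py <<'E'
import numpy as np, cv2
from station import bot
from scipy.spatial.transform import Rotation as R
def cap(n,f=None):
    c=bot.capture(n)
    if f: cv2.imwrite('pics/'+f,cv2.cvtColor(c['frame'],cv2.COLOR_RGB2BGR))
    return c
def rot(c): q=c['orientation']; return R.from_quat([q[1],q[2],q[3],q[0]])
def proj(c,p):
    v=rot(c).inv().apply(np.array(p)-c['position']); s=v[:2]/v[2]; s=s*(1+c['k1']*(s@s))
    return (s[0]*c['fx']+c['cx'],s[1]*c['fy']+c['cy'])
def ray(c,u,v,z):
    d=np.array([(u-c['cx'])/c['fx'],(v-c['cy'])/c['fy']]); s=d.copy()
    for _ in range(20): s=d/(1+c['k1']*(s@s))
    w=rot(c).apply([s[0],s[1],1]); p=np.array(c['position']); return p+w*(z-p[2])/w[2]
E
python3 - <<'E'
from h import *
for n in ['scene','top']:
    c=cap(n,n+'0.png'); print(n,c['position'])
    for t in ['chuck','handle','bottle','lid_hinge','lid_front','masala_jar','tumbler','belan','kadchi','katori','plate']:
        print(t,[(round(d['p'],2),np.round(d['centre'],3).tolist(),np.round(proj(c,d['centre'])).tolist()) for d in bot.place_of(n,t)])
print(bot.get_state())
E
```

```text
scene [ 1.33326369 -0.14557531  1.28172892]
chuck [(0.84, [0.57, 0.004, 0.004], [348.0, 268.0]), (0.61, [0.38, 0.149, -0.001], [386.0, 209.0])]
handle [(0.81, [0.573, -0.102, 0.055], [310.0, 263.0]), (0.7, [0.367, 0.043, 0.056], [351.0, 198.0])]
bottle [(0.73, [0.568, 0.006, 0.032], [349.0, 261.0]), (0.68, [0.58, 0.146, 0.001], [398.0, 265.0]), (0.23, [0.398, 0.419, -0.001], [474.0, 204.0])]
lid_hinge [(0.88, [0.587, 0.014, 0.165], [354.0, 239.0]), (0.83, [0.575, 0.126, 0.136], [396.0, 237.0])]
lid_front [(0.55, [0.588, 0.161, 0.146], [411.0, 237.0]), (0.52, [0.605, 0.023, 0.197], [360.0, 238.0])]
masala_jar []
tumbler [(0.68, [0.754, -0.181, -0.001], [288.0, 337.0]), (0.65, [0.396, -0.54, 0.002], [155.0, 238.0])]
belan [(0.93, [0.395, -0.54, 0.003], [156.0, 238.0])]
kadchi [(0.64, [0.628, -0.368, -0.003], [215.0, 303.0])]
katori [(0.93, [0.333, -0.286, 0.0], [241.0, 212.0])]
plate [(0.79, [0.4, 0.424, 0.0], [475.0, 205.0])]
top [ 0.32921344 -0.04911107  1.55732824]
chuck [(0.8, [0.38, 0.151, -0.002], [248.0, 302.0]), (0.78, [0.568, 0.003, -0.003], [301.0, 239.0]), (0.15, [0.573, 0.0
[... 920 characters left out ...]
])]
{'clock': 1.2, 'joint_pos': array([-1.26703591e+00,  2.75924014e-01,  1.50486586e+00,  1.87882978e-05,
        1.36069633e+00, -1.20984226e-01]), 'dq': array([-0.00047254,  0.00070713,  0.00140234,  0.00076222, -0.00200315,
       -0.00026905]), 'joint_torque': array([-6.20607680e-04, -4.04476547e+01, -2.37494141e+01,  7.01385154e-02,
        2.49994558e-02,  9.06735977e-06]), 'tcp_pos': array([ 0.23697829, -0.5239592 ,  0.19709294]), 'eef_rot': array([5.21670509e-05, 9.77534041e-01, 2.10777598e-01, 1.40069412e-05]), 'ft_force': array([-0.03679579,  0.4922855 ,  0.43032438]), 'torque': array([-0.02896889,  0.0387353 , -0.05081587]), 'finger_force': 0.0, 'grip_width': 0.09387673056397526}
```

View crop.

```bash
python3 - <<'E'
import cv2
a=cv2.imread('pics/scene0.png'); b=cv2.imread('pics/top0.png')
a=cv2.resize(a[150:390,250:490],(400,400),interpolation=2); b=cv2.resize(b[130:370,200:440],(400,400),interpolation=2)
cv2.imwrite('pics/c1.png',cv2.hconcat([a,b]))
E
```

```text
(no output)
```

View pics/scene0.png

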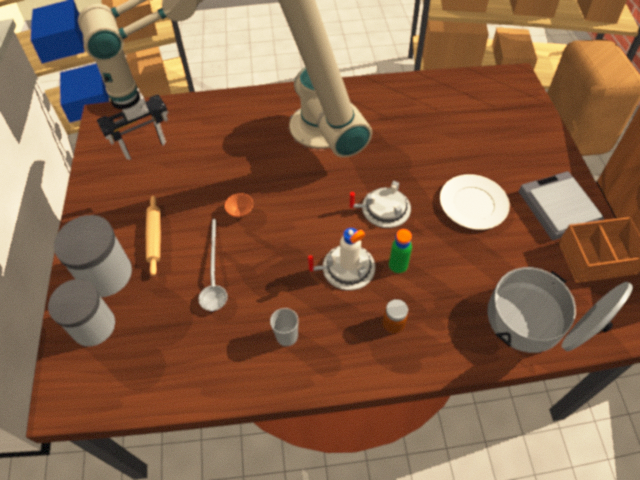

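View pics/c1.png

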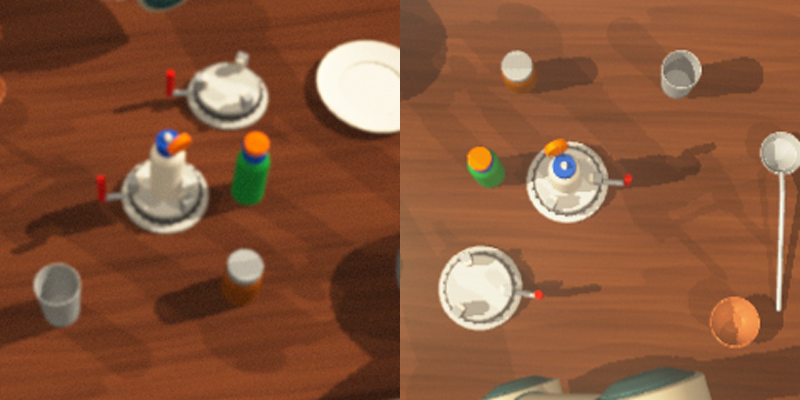

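Two chuck-like things: one at scene (348,268) / top (301,239), and an empty one at scene (386,209) / top (248,302). The first is 0.57 m from the base against 0.41 m, and holds the white bottle with the blue cap and orange lid, so it is the one meant. The green bottle at scene (398,265) is the look-alike. The crop confirms this. Its handle is at scene (310,263), pointing to -y, and the lid is folded back away from the robot.

```bash
python3 -m handwheel '[[[28,35,0],0.099],[[28,35,0],0.099],[[28,35,0],0.099],[[28,35,0],0.099],[[28,35,0],0.099],[[28,35,0],0.099],[[28,35,0],0.099],[[28,35,0],0.099],[[28,35,0],0.099],[[28,35,0],0.099],[[28,37,0],0.099],[[28,37,0],0.099]]' 60
python3 - <<'E'
from h import *
s=bot.get_state(); print(s['tcp_pos'],s['eef_rot'],s['joint_pos'])
for n in ['scene','top','wrist']:
    c=cap(n,n+'1.png')
    for t in ['chuck','handle']:
        print(n,t,[(round(d['p'],2),np.round(d['centre'],3).tolist(),np.round(proj(c,d['centre'])).tolist()) for d in bot.place_of(n,t)])
E
```

```text
clock: 2.4
tcp_pos: [0.574, -0.0983, 0.1972]
eef_rot: [0.0, 0.691, 0.723, 0.0]
ft_force: [-0.1, -0.1, 0.2]
grip_width: 0.0603
finger_force: 0.0
[ 0.57396855 -0.0983342   0.19723578] [2.89897037e-04 6.90592120e-01 7.23244383e-01 4.37092591e-05] [-2.89007537e-01  2.86547268e-01  1.48923945e+00 -1.90486471e-04
  1.36525003e+00 -3.35150088e-01]
scene chuck [(0.8, [0.381, 0.152, -0.002], [387.0, 210.0]), (0.55, [0.571, 0.007, 0.001], [349.0, 268.0])]
scene handle [(0.76, [0.576, -0.1, 0.061], [310.0, 263.0]), (0.63, [0.366, 0.044, 0.056], [351.0, 197.0])]
top chuck [(0.93, [0.569, 0.007, -0.002], [300.0, 239.0]), (0.89, [0.379, 0.15, -0.002], [249.0, 302.0])]
top handle [(0.65, [0.57, -0.1, 0.053], [337.0, 237.0]), (0.54, [0.37, 0.049, 0.059], [282.0, 306.0])]
wrist chuck []
wrist handle [(0.95, [0.371, 0.04, 0.052], [106.0, 63.0]), (0.55, [0.574, -0.094, 0.058], [323.0, 217.0])]
```

```bash
python3 -m handwheel '[[[0,-1,-36],0],[[0,0,-36],0],[[0,0,-36],0],[[0,0,-37],0],[[0,0,0],0]]' && python3 -m handwheel '[[[0,0,0],0],[[0,0,0],0],[[0,0,0],0],[[0,0,0],0],[[0,0,0],0]]' 8 20
```

```text
clock: 3.35
tcp_pos: [0.5683, -0.1009, 0.0478]
eef_rot: [-0.005, 0.693, 0.721, -0.002]
ft_force: [-1.5, 0.7, 0.3]
grip_width: 0.0602
finger_force: 0.0
clock: 3.85
tcp_pos: [0.5736, -0.1011, 0.0531]
eef_rot: [0.001, 0.692, 0.722, 0.0]
ft_force: [-0.8, 0.9, -0.1]
grip_width: 0.023
finger_force: 0.0
```

```bash
python3 -m handwheel '[[[0,0,0],0],[[0,0,0],0],[[0,0,0],0]]' 8 20
```

```text
clock: 4.15
tcp_pos: [0.5692, -0.1009, 0.0523]
eef_rot: [-0.002, 0.692, 0.722, -0.002]
ft_force: [-6.3, -0.6, 7.0]
grip_width: 0.0133
finger_force: 20.0
```

```bash
python3 -m handwheel '[[[-10.5,0.5,0],-0.1],[[-10.4,1.6,0],-0.1],[[-10.1,2.6,0],-0.1],[[-9.9,3.6,0],-0.1],[[-9.4,4.6,0],-0.1],[[-9,5.4,0],-0.1],[[-8.3,6.4,0],-0.1],[[0,0,0],0],[[0,0,0],0]]'
python3 - <<'E'
from h import *
s=bot.get_state(); p=s['tcp_pos']; print(p,s['ft_force'], np.linalg.norm(p[:2]-[.5695,.0045]), np.arctan2(p[1]-.0045,p[0]-.5695)+np.pi/2)
E
```

```text
clock: 5.05
tcp_pos: [0.5052, -0.0788, 0.0523]
eef_rot: [0.002, 0.897, 0.442, -0.001]
ft_force: [-1.4, -7.3, -0.0]
grip_width: 0.013
finger_force: 20.0
[ 0.50515583 -0.07875205  0.05234628] [-1.42351625 -7.26217974 -0.04131979] 0.10521918624543936 -0.6579866752281047
```

```bash
python3 -m handwheel '[[[-7.7,7.1,0],-0.1],[[-6.9,7.9,0],-0.1],[[-6.2,8.6,0],-0.1],[[-5.2,9.1,0],-0.1],[[-4.3,9.6,0],-0.1],[[-2,8,0],0],[[0,0,0],0],[[0,0,0],0]]' - 40
python3 - <<'E'
from h import *
s=bot.get_state(); p=s['tcp_pos']; print(p,s['ft_force'], np.linalg.norm(p[:2]-[.5695,.0045]), np.arctan2(p[1]-.0045,p[0]-.5695)+np.pi/2)
E
```

```text
clock: 5.85
tcp_pos: [0.4698, -0.0318, 0.0523]
eef_rot: [0.005, 0.978, 0.207, -0.004]
ft_force: [-7.2, -19.1, 4.6]
grip_width: 0.0131
finger_force: 40.0
[ 0.46977695 -0.03180034  0.05231659] [ -7.24514301 -19.08781667   4.56900346] 0.10612445617753964 -1.221694036517734
```

```bash
python3 -m handwheel '[[[3,-9,0],0],[[0,0,0],0]]' && python3 -m handwheel '[[[0,0,0],0],[[0,0,0],0],[[0,0,0],0],[[0,0,0],0],[[0,0,40],0],[[0,0,40],0],[[0,0,40],0],[[-10,0,45],0],[[-20,0,20],0],[[-40,0,0],0],[[0,0,0],0]]' 60
python3 - <<'E'
from h import *
print(bot.get_state()['joint_pos'])
for n in ['scene','top']:
    c=cap(n,n+'2.png')
    for t in ['handle','bottle','lid_hinge','lid_front']:
        print(n,t,[(round(d['p'],2),np.round(d['centre'],3).tolist(),np.round(proj(c,d['centre'])).tolist()) for d in bot.place_of(n,t)])
a=cv2.imread('pics/scene2.png'); b=cv2.imread('pics/top2.png')
a=cv2.resize(a[180:320,280:420],(400,400),interpolation=2); b=cv2.resize(b[170:310,230:370],(400,400),interpolation=2)
cv2.imwrite('pics/c2.png',cv2.hconcat([a,b]))
E
```

```text
clock: 6.05
tcp_pos: [0.4725, -0.0383, 0.0523]
eef_rot: [0.002, 0.979, 0.206, -0.004]
ft_force: [-7.1, -9.9, 7.5]
grip_width: 0.0128
finger_force: 40.0
clock: 7.15
tcp_pos: [0.4021, -0.034, 0.2378]
eef_rot: [-0.0, 0.979, 0.205, -0.001]
ft_force: [1.3, -0.0, 0.2]
grip_width: 0.0602
finger_force: 0.0
[-2.57003969e-01 -1.11950794e-02  1.74985269e+00 -2.43588253e-04
  1.40405873e+00  9.00914165e-01]
scene handle [(0.61, [0.482, -0.044, 0.058], [327.0, 233.0]), (0.56, [0.37, 0.045, 0.053], [352.0, 199.0]), (0.35, [0.588, 0.014, 0.165], [354.0, 240.0])]
scene bottle [(0.9, [0.58, 0.143, -0.0], [397.0, 266.0]), (0.6, [0.569, 0.006, 0.03], [349.0, 262.0])]
scene lid_hinge [(0.88, [0.586, 0.014, 0.167], [354.0, 239.0]), (0.82, [0.574, 0.126, 0.133], [396.0, 238.0])]
scene lid_front [(0.48, [0.605, 0.021, 0.198], [359.0, 238.0]), (0.43, [0.588, 0.162, 0.149], [411.0, 237.0])]
top handle []
top bottle [(0.84, [0.572, 0.004, 0.031], [301.0, 236.0]), (0.74, [0.581, 0.146, 0.003], [253.0, 234.0])]
top lid_hinge [(0.82, [0.586, 0.017, 0.164], [295.0, 223.0]), (0.64, [0.577, 0.126, 0.136], [254.0, 227.0])]
top lid_front [(0.7, [0.584, 0.157, 0.146], [243.0, 223.0]), (0.68, [0.603, 0.026, 0.198], [291.0, 214.0])]
```

View pics/c2.png

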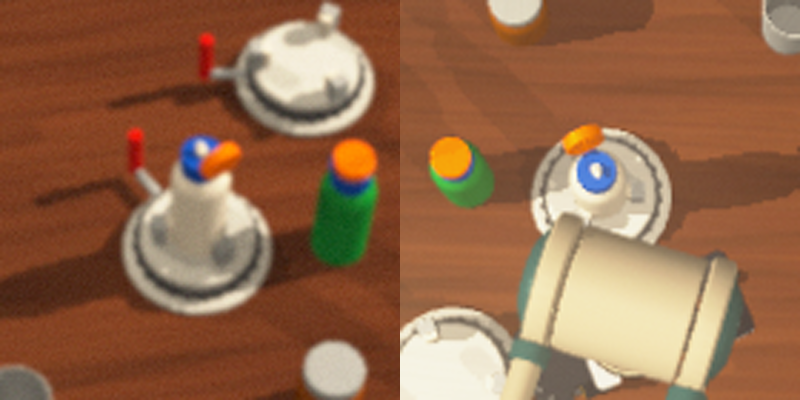

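```bash
python3 - <<'E'
from h import *
c=bot.capture('scene')
for nm in ['scene0.png','scene2.png']:
    f=cv2.imread('pics/'+nm).astype(int)
    m=((f[...,2]>140)&(f[...,1]<70)&(f[...,0]<70)).astype(np.uint8)
    n,l,st,ce=cv2.connectedComponentsWithStats(m)
    for i in range(1,n):
        if st[i,4]>10 and 290<ce[i][0]<340 and 220<ce[i][1]<280:
            x,y,w,h,a=st[i]; p=ray(c,*ce[i],.046); print(nm,ce[i],st[i],p, np.arctan2(p[1]-.0045,p[0]-.5695)+np.pi/2)
for th in [0,1.0,1.05,1.1,1.15,1.2]:
    print(th,proj(c,[.5695-.105*np.sin(th),.0045-.105*np.cos(th),.046]))
E
```

```text
scene0.png [310.1        256.96666667] [308 254   5   8  30] [ 0.54819536 -0.09801418  0.046     ] -0.20490470361987034
scene2.png [327.56666667 230.2       ] [322 223  10  17  90] [ 0.46607684 -0.03905382  0.046     ] -1.172214518373432
0 (np.float64(310.0800731988172), np.float64(263.663793910326))
1.0 (np.float64(323.61444430882597), np.float64(235.07232577454192))
1.05 (np.float64(325.0761262017829), np.float64(234.10276576982497))
1.1 (np.float64(326.590877126865), np.float64(233.1961654022868))
1.15 (np.float64(328.1550940281157), np.float64(232.35435592505885))
1.2 (np.float64(329.7650982923601), np.float64(231.57902550555164))
```

Handle now at pixel (327,231), matching about 1.13 rad on the sleeve, so it is a firm grip. The lid at (356,238) is still folded back. Now I go over and behind it with closed fingers.

```bash
python3 -m handwheel '[[[0,0,28],0.127],[[40,12,0],0],[[44,14,0],0],[[44,14,0],0],[[45,15,0],0],[[45,14,0],0],[[0,0,0],0],[[0,0,0],0],[[0,0,0],0],[[0,0,0],0]]' 0 20
python3 - <<'E'
from h import *
s=bot.get_state(); print(s['tcp_pos'],s['grip_width'],s['joint_pos'],2*np.arctan2(s['eef_rot'][2],s['eef_rot'][1])*57.3)
c=cap('scene','scene3.png')
a=cv2.imread('pics/scene3.png')
cv2.imwrite('pics/c3.png',cv2.resize(a[160:280,290:410],(480,480),interpolation=2))
E
```

```text
clock: 8.7
tcp_pos: [0.6229, 0.0337, 0.2658]
eef_rot: [0.0, 0.964, 0.266, 0.0]
ft_force: [-0.1, 0.4, -0.3]
grip_width: 0.0003
finger_force: 0.0
[0.62294738 0.03368894 0.26582067] 0.0003314360829801201 [-5.73152376e-02  3.23387498e-01  1.26858595e+00 -2.04573582e-04
  1.54921340e+00  9.74234652e-01] 30.8990714490106
```

View pics/c3.png

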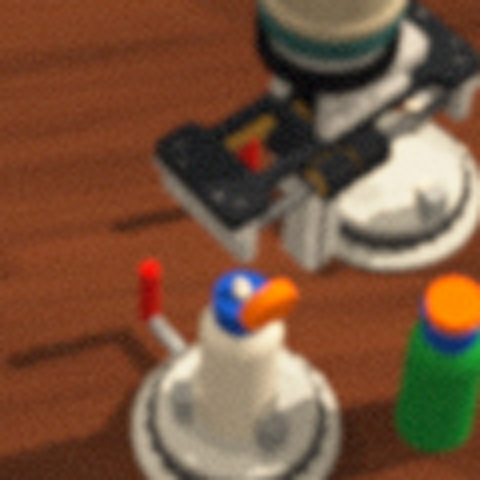

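The gripper in this picture (crop about (300,220)) is still open and well away from the reported TCP, so the image looks stale. I'll take another.

```bash
python3 - <<'E'
from h import *
s=bot.get_state(); print(s['clock'],s['tcp_pos'])
for i in range(2): c=cap('scene','scene4.png')
print(proj(c,s['tcp_pos']),bot.get_state()['clock'])
a=cv2.imread('pics/scene4.png')
cv2.imwrite('pics/c4.png',cv2.resize(a[160:280,290:410],(480,480),interpolation=2))
E
```

```text
8.75 [0.62303095 0.03361149 0.26600259]
(np.float64(366.7101658114601), np.float64(226.70565606630498)) 8.85
```

View pics/c4.png

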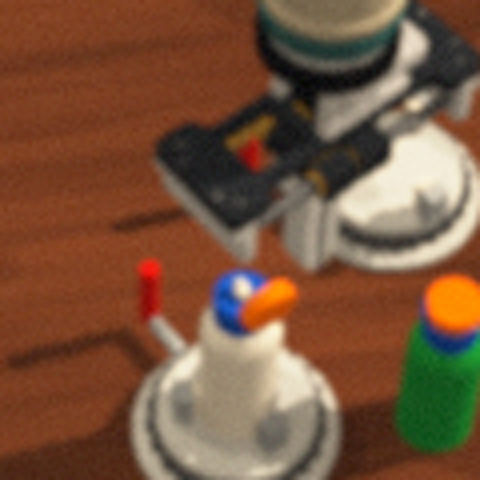

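```bash
python3 - <<'E'
from h import *
s=bot.get_state()
a=cv2.imread('pics/scene4.png').astype(int)
for n in ['scene2.png','scene3.png']: print(n,np.abs(a-cv2.imread('pics/'+n)).mean())
c=cap('top','top4.png'); w=cap('wrist','wrist4.png'); print(w['position'],proj(c,s['tcp_pos']),proj(w,[.5863,.0145,.166]))
b=cv2.imread('pics/top4.png'); print(np.abs(b.astype(int)-cv2.imread('pics/top2.png')).mean())
b=cv2.resize(b[170:310,230:370],(300,300),interpolation=2); d=cv2.resize(cv2.imread('pics/wrist4.png'),(400,300))
cv2.imwrite('pics/c5.png',cv2.hconcat([b,d]))
E
```

```text
scene2.png 7.570672743055556
scene3.png 2.7832801649305554
[0.69607911 0.07645    0.45488149] (np.float64(286.591856094575), np.float64(200.5346884042023)) (np.float64(317.0292665326575), np.float64(277.2491079760261))
12.629124348958333
```

View pics/c5.png

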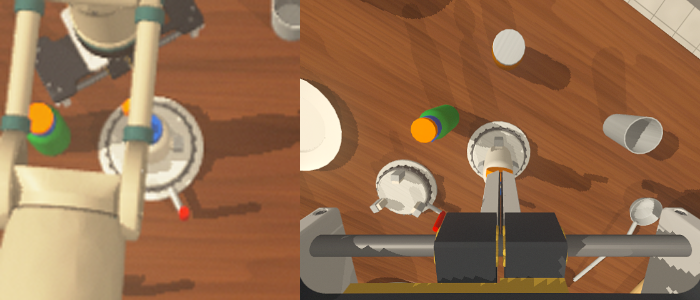

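Not stale: the projected TCP (367,227) falls exactly on the fingertips in the crop. The high gripper just appears displaced by parallax. The fingers are behind the lid, so I descend and fold it.

```bash
python3 -m handwheel '[[[0,0,-20],0],[[0,0,-20],0],[[0,0,-20],0],[[0,0,0],0],[[0,0,0],0],[[0,0,0],0]]' && python3 -m handwheel '[[[-9.4,-5.7,3],0],[[-8.6,-5.2,3.5],0],[[-5.1,-3.1,2],0],[[0,0,0],0]]' && python3 -m handwheel '[[[-5.1,-3.1,0.5],0],[[-5.5,-3.3,0.3],0],[[0,0,0],0]]' && python3 -m handwheel '[[[-5.7,-3.4,-1],0],[[-5.5,-3.3,-2.6],0],[[-3.9,-2.4,-2.8],0],[[0,0,0],0],[[0,0,0],0]]'
python3 - <<'E'
from h import *
for n in ['scene','wrist']:
    c=cap(n,n+'6.png')
    for t in ['bottle','lid_hinge','lid_front']:
        print(n,t,[(round(d['p'],2),np.round(d['centre'],3).tolist()) for d in bot.place_of(n,t)])
a=cv2.imread('pics/scene6.png'); a=cv2.resize(a[190:280,310:400],(400,400),interpolation=2)
d=cv2.imread('pics/wrist6.png')[140:380,200:440]; cv2.imwrite('pics/c6.png',cv2.hconcat([a,cv2.resize(d,(400,400))]))
E
```

```text
clock: 9.55
tcp_pos: [0.6249, 0.034, 0.2065]
eef_rot: [0.0, 0.964, 0.267, 0.001]
ft_force: [0.2, -0.2, -0.4]
grip_width: 0.0005
finger_force: 0.0
clock: 9.95
tcp_pos: [0.6004, 0.0194, 0.2148]
eef_rot: [0.0, 0.964, 0.266, 0.001]
ft_force: [0.0, 0.1, -0.8]
grip_width: 0.0001
finger_force: 0.0
clock: 10.25
tcp_pos: [0.5896, 0.0133, 0.2144]
eef_rot: [0.0, 0.964, 0.266, -0.0]
ft_force: [1.1, -0.4, 0.5]
grip_width: 0.0006
finger_force: 0.0
clock: 10.75
tcp_pos: [0.5752, 0.0045, 0.2079]
eef_rot: [-0.0, 0.964, 0.267, 0.0]
ft_force: [-0.5, 0.4, 0.2]
grip_width: 0.0004
finger_force: 0.0
scene bottle [(0.84, [0.568, 0.004, 0.029]), (0.77, [0.58, 0.145, 0.001])]
scene lid_hinge [(0.89, [0.575, 0.126, 0.133]), (0.85, [0.587, 0.014, 0.166])]
scene lid_front [(0.72, [0.587, 0.161, 0.148]), (0.59, [0.602, 0.021, 0.198])]
wrist bottle [(0.88, [0.585, 0.144, 0.002]), (0.86, [0.57, 0.01, 0.032]), (0.2, [0.755, 0.102, 0.0])]
wrist lid_hinge [(0.96, [0.591, 0.014, 0.164]), (0.8, [0.576, 0.127, 0.138])]
wrist lid_front [(0.93, [0.583, 0.159, 0.142]), (0.56, [0.6, 0.02, 0.199])]
```

View pics/c6.png

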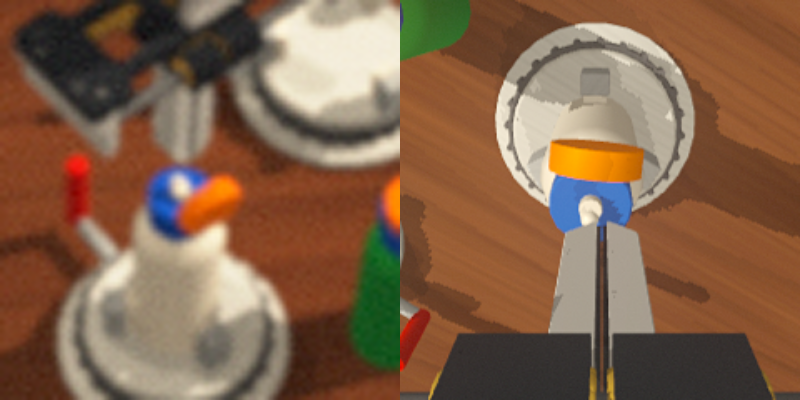

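The lid at crop (210,205) is still open and the fingertips are on the near side of the cap. They passed without catching the lid, so I check the geometry against the pixels.

```bash
python3 - <<'E'
from h import *
s=bot.get_state(); print(bot.tcp_to_tips,s['tcp_pos'])
H=np.array([.5863,.0145,.166]); u=np.array([-.857,-.515,0]); v=np.cross([0,0,1],u)
for n in ['scene','wrist']:
    c=bot.capture(n); f=cv2.imread('pics/%s6.png'%n)
    print(n,'tip',proj(c,s['tcp_pos']-[0,0,.019]),'tcp',proj(c,s['tcp_pos']),'campos',c['position'])
    hsv=cv2.cvtColor(f,cv2.COLOR_BGR2HSV)
    m=cv2.inRange(hsv,(8,170,140),(22,255,255)); n_,l,st,ce=cv2.connectedComponentsWithStats(m)
    hp=np.array(proj(c,H))
    for i in range(1,n_):
        if st[i,4]>25 and np.hypot(*(ce[i]-hp))<60: print('orange',st[i],ce[i])
    for th in [1.6,1.8,2.0,2.2,2.35]:
        pts=[]
        for a in np.linspace(0,6.28,40):
            for h in (0,.011):
                X=.019+.019*np.cos(a); Y=.019*np.sin(a)
                pts.append(proj(c,H+u*(X*np.cos(th)-h*np.sin(th))+v*Y+np.array([0,0,X*np.sin(th)+h*np.cos(th)])))
        pts=np.array(pts); print(th,np.r_[pts.min(0),np.ptp(pts,axis=0)].round(1))
E
```

```text
0.019 [0.57542682 0.0046145  0.20800476]
scene tip (np.float64(350.3115147862707), np.float64(230.61489738279013)) tcp (np.float64(350.52514787006834), np.float64(226.16749251866446)) campos [ 1.33326369 -0.14557531  1.28172892]
orange [304 219  13   6  27] [309.40740741 221.07407407]
orange [351 228  19  14 128] [358.5390625 234.8984375]
orange [396 228  17  15 198] [404.04040404 234.86868687]
orange [364 243  16   6  31] [372.29032258 246.        ]
1.6 [349.1 229.   14.6  14.4]
1.8 [350.  230.8  14.7  13.4]
2.0 [350.6 232.7  15.1  12.4]
2.2 [351.1 234.4  15.4  11.8]
2.35 [351.4 235.4  15.7  11.7]
wrist tip (np.float64(319.5356233969384), np.float64(268.3500042542306)) tcp (np.float64(319.4339135569072), np.float64(279.9270745368697)) campos [0.64816833 0.04735429 0.3968518 ]
orange [ 289  224   57   25 1215] [317.33168724 235.88971193]
1.6 [286.4 223.3  57.3  30.8]
1.8 [286.7 222.9  56.9  19.1]
2.0 [286.8 212.2  56.7  25.8]
2.2 [287.  201.8  56.5  36.2]
2.35 [287.2 195.3  56.1  42.7]
```

```bash
python3 -m handwheel '[[[0,0,30],0],[[0,0,27],0],[[27,16,0],0],[[26,16,0],0],[[0,0,0],0],[[0,0,-25],0],[[0,0,-24],0],[[0,0,-24],0],[[0,0,0],0],[[0,0,0],0],[[0,0,0],0]]'
python3 - <<'E'
from h import *
s=bot.get_state(); print(s['tcp_pos'])
for n in ['scene','wrist']:
    c=cap(n,n+'7.png'); print(n,'tip',proj(c,s['tcp_pos']-[0,0,.019]),'tcp',proj(c,s['tcp_pos']))
a=cv2.imread('pics/scene7.png'); a=cv2.resize(a[190:280,310:400],(400,400),interpolation=2)
d=cv2.imread('pics/wrist7.png')[140:380,200:440]; cv2.imwrite('pics/c7.png',cv2.hconcat([a,cv2.resize(d,(400,400))]))
E
```

```text
clock: 12.35
tcp_pos: [0.6291, 0.0364, 0.1936]
eef_rot: [0.0, 0.964, 0.267, 0.001]
ft_force: [0.2, -0.4, -0.7]
grip_width: 0.0002
finger_force: 0.0
[0.62905314 0.03637918 0.19362728]
scene tip (np.float64(366.27819053877096), np.float64(250.16763184640405)) tcp (np.float64(366.687352755236), np.float64(245.8994008548043))
wrist tip (np.float64(319.3475030242293), np.float64(268.5486359224961)) tcp (np.float64(319.28119988800745), np.float64(280.0638595222927))
```

View pics/c7.png

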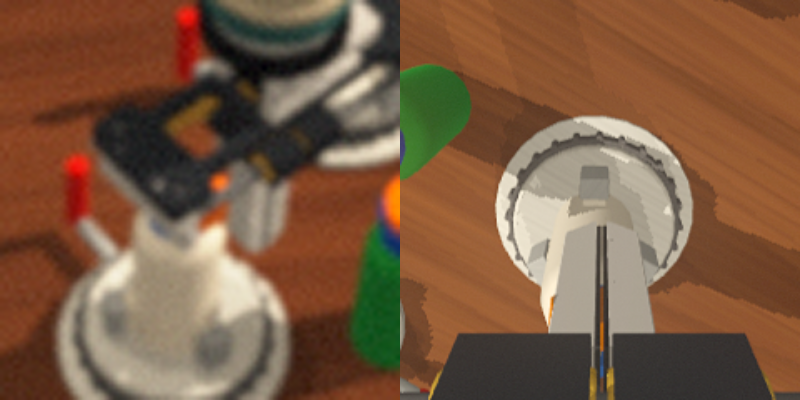

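Fingers are now behind the lid. Their visible ends at pixel (368,245) lie at about the TCP height instead of 19 mm below it, which explains passing over the lid. Pushing with the tips lower.

```bash
python3 -m handwheel '[[[-8,-4.8,1],0],[[-8,-4.8,1],0],[[-8,-4.8,1],0],[[-5,-3,0],0],[[-5,-3,0],0],[[0,0,0],0]]'; python3 -m handwheel '[[[-5,-3,0],0],[[0,0,0],0],[[0,0,0],0]]'
cat > o.py <<'E'
from h import *
s=bot.get_state(); print(s['clock'],s['tcp_pos'],s['ft_force'])
H=np.array([.5863,.0145,.166]); u=np.array([-.857,-.515,0]); v=np.cross([0,0,1],u)
d=s['tcp_pos']-H; print('lead x %.1f tip z %.1f mm'%((d@u)*1e3+8,d[2]*1e3-19))
for n in ['scene','wrist']:
    c=cap(n,n+'L.png'); hsv=cv2.cvtColor(c['frame'],cv2.COLOR_RGB2HSV)
    m=cv2.inRange(hsv,(8,170,140),(22,255,255)); k,l,st,ce=cv2.connectedComponentsWithStats(m)
    hp=np.array(proj(c,H))
    for i in range(1,k):
        if st[i,4]>25 and np.hypot(*(ce[i]-hp))<(30 if n=='scene' else 90): print(n,'orange',st[i])
    print([(round(d['p'],2),np.round(d['centre'],3).tolist()) for d in bot.place_of(n,'lid_front')])
E
python3 o.py
```

```text
clock: 13.05
tcp_pos: [0.5936, 0.0157, 0.1953]
eef_rot: [0.0, 0.964, 0.266, 0.0]
ft_force: [-0.3, -1.3, -0.2]
grip_width: 0.0007
finger_force: 0.1
clock: 13.35
tcp_pos: [0.5896, 0.0132, 0.1953]
eef_rot: [0.0, 0.964, 0.267, 0.0]
ft_force: [0.7, 0.4, 3.0]
grip_width: 0.0005
finger_force: 1.3
13.35 [0.58955064 0.01321071 0.19534162] [0.733003   0.36300722 2.97357743]
lead x 5.9 tip z 10.3 mm
scene orange [351 229  23  13 125]
scene orange [364 244  17   5  36]
[(0.49, [0.601, 0.019, 0.199])]
wrist orange [ 288  252   59   33 1295]
wrist orange [380 297  19   9  35]
wrist orange [243 305  19  15  64]
wrist orange [376 308  16  14  64]
wrist orange [249 323  18  16  74]
[(0.84, [0.582, 0.161, 0.141])]
```

```bash
python3 - <<'E'
import cv2
a=cv2.imread('pics/sceneL.png'); a=cv2.resize(a[200:260,320:380],(400,400),interpolation=2)
d=cv2.imread('pics/wristL.png')[180:380,220:420]; cv2.imwrite('pics/c8.png',cv2.hconcat([a,cv2.resize(d,(400,400))]))
E
```

```text
(no output)
```

View pics/c8.png

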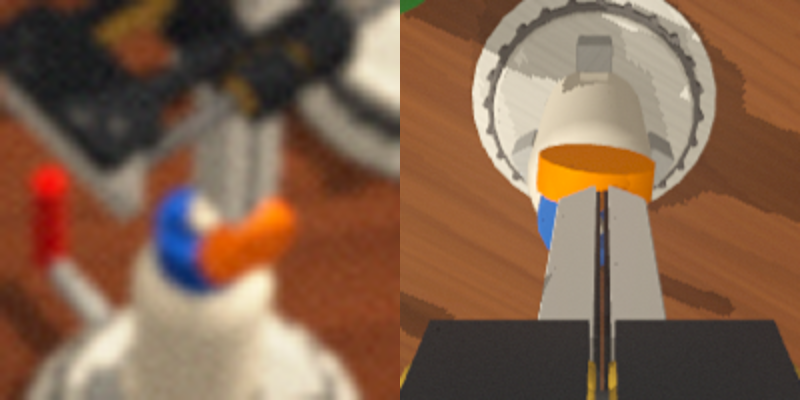

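```bash
python3 - <<'E'
from h import *
s=bot.get_state(); print(s['tcp_pos'],s['ft_force'])
H=np.array([.5863,.0145,.166]); u=np.array([-.857,-.515,0]); v=np.cross([0,0,1],u)
for n in ['scene','wrist']:
    c=bot.capture(n); p=s['tcp_pos']
    for dz in [-.019,-.010,0,.01]:
        print(n,dz,[np.round(proj(c,p+u*a+[0,0,dz]),1).tolist() for a in (-.008,0,.008)])
    print('cap top',np.round(proj(c,H-[0,0,.001]+u*.019),1),'stud')
    for th in [1.2,1.4,1.6,1.8,2.0,2.2]:
        o=[]
        for rng in [(0,.011),(.011,.011),(0,0)]:
            pts=np.array([proj(c,H+u*(X*np.cos(th)-h*np.sin(th))+v*Y+np.array([0,0,X*np.sin(th)+h*np.cos(th)])) for a in np.linspace(0,6.28,60) for h in rng for X,Y in [(.019+.019*np.cos(a),.019*np.sin(a))]])
            o.append(np.r_[pts.min(0),pts.max(0)].round(0).astype(int).tolist())
        print(th,'all',o[0],'outer',o[1],'inner',o[2])
E
```

```text
[0.58974345 0.01330347 0.19528372] [-0.16666515  1.21194996  3.69381826]
scene -0.019 [[356.6, 239.9], [354.5, 237.8], [352.4, 235.8]]
scene -0.01 [[356.7, 237.8], [354.6, 235.8], [352.5, 233.7]]
scene 0 [[356.9, 235.5], [354.8, 233.4], [352.7, 231.4]]
scene 0.01 [[357.0, 233.2], [354.9, 231.1], [352.8, 229.0]]
cap top [349.8 234.3] stud
1.2 all [347, 226, 362, 242] outer [350, 228, 362, 242] inner [347, 226, 359, 240]
1.4 all [348, 227, 363, 243] outer [351, 230, 363, 243] inner [348, 227, 360, 240]
1.6 all [349, 229, 364, 243] outer [352, 232, 364, 243] inner [349, 229, 361, 241]
1.8 all [350, 231, 365, 244] outer [353, 234, 365, 244] inner [350, 231, 362, 241]
2.0 all [351, 233, 366, 245] outer [353, 236, 366, 245] inner [351, 233, 363, 241]
2.2 all [351, 234, 367, 246] outer [353, 238, 367, 246] inner [351, 234, 364, 242]
wrist -0.019 [[319.4, 257.2], [319.5, 268.4], [319.5, 279.3]]
wrist -0.01 [[319.4, 262.1], [319.4, 273.6], [319.4, 284.9]]
wrist 0 [[319.3, 267.9], [319.4, 280.0], [319.4, 291.7]]
wrist 0.01 [[319.3, 274.4], [319.3, 286.9], [319.3, 299.1]]
cap top [315.7 289.9] stud
1.2 all [285, 254, 345, 308] outer [285, 254, 345, 296] inner [286, 266, 344, 308]
1.4 all [285, 252, 345, 299] outer [285, 252, 345, 284] inner [286, 266, 344, 299]
1.6 all [285, 251, 345, 288] outer [285, 251, 345, 271] inner [286, 266, 344, 288]
1.8 all [286, 250, 345, 276] outer [286, 250, 345, 257] inner [286, 266, 344, 276]
2.0 all [286, 244, 344, 266] outer [286, 244, 344, 250] inner [286, 263, 344, 266]
2.2 all [286, 233, 344, 266] outer [286, 233, 344, 251] inner [286, 250, 344, 266]
```

The evidence agrees across both passes, the 3 N upward contact and both cameras. With the fingers closed, the tips end about 9 mm above the TCP point rather than 19 mm below it. They are now resting on the upright lid's rim (crop (235,195)). I retreat and repeat the push lower by that difference.

```bash
sed -i "s/d\[2\]\*1e3-19/d[2]*1e3+9/" o.py
python3 -m handwheel '[[[0,0,25],0],[[13,8,0],0],[[13,8,0],0],[[14,7,0],0],[[0,0,0],0],[[0,0,-14],0],[[0,0,-14],0],[[0,0,-14],0],[[0,0,0],0],[[0,0,0],0]]' && python3 -m handwheel '[[[-8,-4.8,1],0],[[-6,-3.6,1],0],[[-5,-3,1],0],[[-5,-3,1],0],[[0,0,0],0],[[0,0,0],0]]' && python3 o.py
```

```text
clock: 14.65
tcp_pos: [0.6289, 0.0362, 0.1774]
eef_rot: [-0.0, 0.964, 0.267, -0.001]
ft_force: [0.5, -0.5, -0.4]
grip_width: 0.0009
finger_force: 0.0
clock: 15.25
tcp_pos: [0.6052, 0.0216, 0.1823]
eef_rot: [0.0, 0.964, 0.266, 0.0]
ft_force: [0.4, 1.3, 1.0]
grip_width: 0.0006
finger_force: 0.0
15.25 [0.60524464 0.02160037 0.18233071] [0.40195194 1.31831303 0.99431022]
lead x -11.9 tip z 25.3 mm
scene orange [350 231   6  10  32]
scene orange [369 242  21   6  46]
[(0.71, [0.586, 0.161, 0.146]), (0.6, [0.596, 0.016, 0.2]), (0.27, [0.33, -0.288, 0.002])]
wrist orange [285 289  12  36 262]
wrist orange [230 316  13  12  35]
wrist orange [320 319   2  16  31]
wrist orange [243 324  18  12  53]
wrist orange [237 330  17   9  51]
wrist orange [385 331  14   8  31]
[(0.89, [0.581, 0.158, 0.145])]
```

```bash
python3 -m handwheel '[[[-5.1,-3.1,3],0],[[-5.1,-3.1,1],0],[[-5.5,-3.3,0.5],0],[[0,0,0],0],[[0,0,0],0]]' && python3 o.py && python3 -m handwheel '[[[-5.7,-3.4,-1],0],[[-5.5,-3.3,-2.6],0],[[-3.9,-2.4,-2.8],0],[[0,0,0],0],[[0,0,0],0],[[0,0,0],0]]' && python3 o.py
```

```text
clock: 15.95
tcp_pos: [0.5893, 0.0121, 0.1867]
eef_rot: [0.0, 0.964, 0.266, 0.0]
ft_force: [0.2, 0.3, -0.1]
grip_width: 0.0006
finger_force: 0.0
15.95 [0.58931686 0.01205287 0.18666748] [ 0.2152374   0.27291369 -0.05949748]
lead x 6.7 tip z 29.7 mm
scene orange [346 226  26  14 100]
scene orange [364 243  26   6  49]
[(0.55, [0.588, 0.161, 0.149]), (0.43, [0.578, 0.01, 0.201])]
wrist orange [284 264  56  53 881]
wrist orange [222 300  69  39 664]
wrist orange [388 302  17   8  36]
wrist orange [380 310  16  24 108]
wrist orange [271 318  15  16  57]
[(0.71, [0.579, 0.16, 0.144]), (0.54, [0.572, 0.01, 0.031])]
clock: 16.75
tcp_pos: [0.5744, 0.0031, 0.1801]
eef_rot: [0.0, 0.964, 0.267, -0.0]
ft_force: [-0.4, -0.7, 0.9]
grip_width: 0.0005
finger_force: 0.2
16.75 [0.57438023 0.00309957 0.1801156 ] [-0.43183242 -0.74405817  0.85951782]
lead x 24.1 tip z 23.1 mm
scene orange [342 223  28  15 144]
scene orange [365 242  23   7  43]
[(0.6, [0.561, 0.002, 0.188]), (0.49, [0.589, 0.162, 0.149])]
wrist orange [ 215  250  130   89 3075]
wrist orange [231 273  17  16  62]
wrist orange [378 301   9  10  31]
[(0.65, [0.58, 0.162, 0.144])]
```

The lid follows: front now at (0.561, 0.002, 0.188), about 0.4 rad from shut. Now pressing down in small steps.

```bash
python3 -m handwheel '[[[-2,-1.2,-2],0],[[-2,-1.2,-2.5],0],[[-2,-1,-2.5],0],[[0,0,0],0],[[0,0,0],0]]' && python3 -m handwheel '[[[0,0,-2],0],[[0,0,-2],0],[[0,0,0],0],[[0,0,0],0]]' && python3 -m handwheel '[[[0,0,-2],0],[[0,0,-2],0],[[0,0,0],0],[[0,0,0],0]]'
```

```text
clock: 17.45
tcp_pos: [0.568, -0.0003, 0.1728]
eef_rot: [0.0, 0.964, 0.267, -0.0]
ft_force: [-0.3, 0.5, -0.4]
grip_width: 0.0008
finger_force: 0.0
clock: 17.85
tcp_pos: [0.5684, -0.0002, 0.169]
eef_rot: [-0.0, 0.964, 0.267, -0.0]
ft_force: [-0.2, -0.1, 1.7]
grip_width: 0.0008
finger_force: 0.8
clock: 18.25
tcp_pos: [0.5691, -0.0002, 0.1679]
eef_rot: [0.001, 0.964, 0.267, 0.002]
ft_force: [-3.4, -0.1, 14.5]
grip_width: 0.0006
finger_force: 7.2
```

```bash
python3 o.py; python3 - <<'E'
import cv2
a=cv2.imread('pics/sceneL.png'); a=cv2.resize(a[200:280,300:380],(400,400),interpolation=2)
d=cv2.imread('pics/wristL.png')[180:380,220:420]; cv2.imwrite('pics/c9.png',cv2.hconcat([a,cv2.resize(d,(400,400))]))
E
```

```text
18.25 [ 5.69147079e-01 -2.09427533e-04  1.67936042e-01] [-3.35100314 -0.14178886 14.541264  ]
lead x 30.3 tip z 10.9 mm
scene orange [342 220  28  19 154]
scene orange [376 242  14   5  27]
[(0.73, [0.33, -0.29, 0.004]), (0.65, [0.584, 0.162, 0.146]), (0.45, [0.574, 0.008, 0.001]), (0.44, [0.555, -0.004, 0.172]), (0.4, [0.631, -0.369, -0.003])]
wrist orange [ 280  247   65   57 1819]
wrist orange [383 270  12  12  37]
wrist orange [320 293   2  16  31]
[]
```

View pics/c9.png

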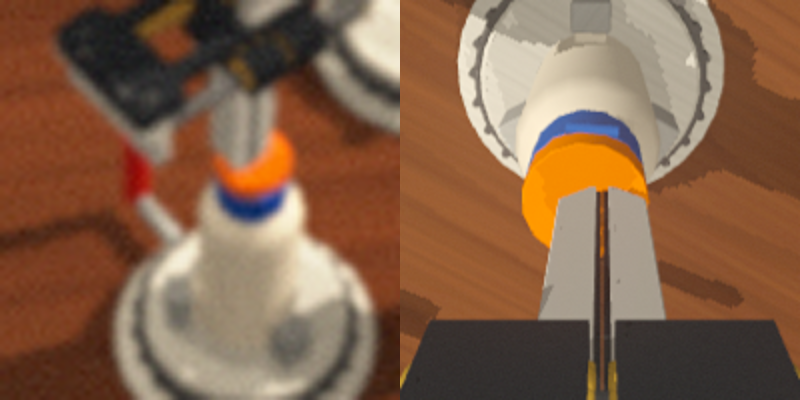

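The lid at crop (255,165) lies flat on the blue cap (250,205) with the fingers on its front half, and the bottle is upright. I hold, then add a little to check that the force keeps rising like a seal rather than a bead.

```bash
python3 -m handwheel '[[[0,0,0],0],[[0,0,0],0],[[0,0,0],0]]' && python3 -m handwheel '[[[0,0,-1],0],[[0,0,0],0],[[0,0,0],0],[[0,0,0],0]]' && python3 -m handwheel '[[[0,0,-1],0],[[0,0,0],0],[[0,0,0],0],[[0,0,0],0]]'
```

```text
clock: 18.75
tcp_pos: [0.5691, -0.0002, 0.1679]
eef_rot: [0.001, 0.964, 0.267, 0.002]
ft_force: [-3.9, 0.3, 14.7]
grip_width: 0.0
finger_force: 7.2
clock: 19.15
tcp_pos: [0.5693, -0.0003, 0.1677]
eef_rot: [0.001, 0.964, 0.267, 0.002]
ft_force: [-3.7, 0.5, 17.2]
grip_width: 0.0005
finger_force: 8.8
clock: 19.55
tcp_pos: [0.5695, -0.0004, 0.1675]
eef_rot: [0.001, 0.964, 0.267, 0.002]
ft_force: [-4.4, 1.3, 20.1]
grip_width: 0.0005
finger_force: 10.3
```

```bash
python3 - <<'E'
from h import *
c=bot.capture('scene')
print([(round(d['p'],2),np.round(d['centre'],3).tolist()) for d in bot.place_of('scene','handle')])
s=bot.get_state(); print(s['clock'],s['ft_force'],s['tcp_pos']); print(bot.hand_in())
E
```

```text
[(0.87, [0.482, -0.043, 0.056])]
19.65 [-4.26352937  0.25256844 20.77576671] [ 5.69517114e-01 -3.54756181e-04  1.67448131e-01]
the job is handed in; nothing more can be done
None
```

I handed the job in at 19.7 s: the sleeve is turned to about 1.1 rad (firm grip), the lid is shut, and the arm is still pressing on it with about 20 N; the click is inferred from lid position and force, not seen directly, and I did not re-check the bystanders.

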